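# Draw the scoop out of the half-covered tray and hold it ready

### The job

The steel scoop lies in the metal tray with its cup under the tray's fixed cover, too long to be lifted out level. Take it by the handle, tilt the handle end up over the tray's near wall, draw the scoop out through the opening, then hold it level with its cup facing up, the cup about 10 cm above the white cutting board. Finish while still holding it there, touching nothing else with it, and leave the jar and the test card on the board and the marker pen where they are.

Things in the scene. Friction and masses are not known exactly. Their poses are not given: they have to be found in the camera images.
- tray: half-covered sheet-metal tray, fixed to the desk, walls 4 mm thick. Origin: centre of its underside; z up, x along its length, away from the robot. Inside: x -110 to 110 mm, y -75 to 75 mm, floor 4 mm above the desk. Near (-x) wall 64 mm high, rolled rim to 66 mm. A fixed cover, underside at 70 mm and top at 74 mm, lies over x 15 to 114 mm
- tray_mouth (a point): centre of the tray's opening, 66 mm above the desk: the top is open over x -110 to 15 mm of the tray (125 mm long, 150 mm wide); axes as the tray's
- scoop_grip (a point): point on the axis of the steel scoop's handle, 40 mm from the scoop's middle towards the handle end, 12 mm above what it lies on. Scoop 193 mm long, about 120 g, loose in the tray, handle to the tray's near end. y points from handle to cup, z up out of the cup. Handle: round tube 16 mm thick, its axis rising 6 degrees to the cup
- scoop_cup (a point): centre of the scoop's cup, 109 mm along y from scoop_grip; the cup is round, 56 mm across and 32 mm high, this point half-way up
- scoop_end (a point): point on the handle's axis at its outer end, 48 mm along -y from scoop_grip; the handle ends about 9 mm beyond it
- cutting_board: flat white cutting board, 258 mm (x) by 395 mm (y) by 12 mm thick, fixed. Origin at the centre of its underside; its long side points roughly away from the robot, its -y end is the far one. The scoop's cup is to be held above it
- jar: white screw-lid sample jar, 74 mm across, 87 mm high, standing loose on the board's far part; origin at the centre of its underside. Leave it alone
- card: small white test card, 21 x 72 x 9 mm, lying loose on the board's far part; origin at the centre of its underside. Leave it alone
- marker: marker pen, 121 mm long, 16 mm thick, lying loose on the desk between tray and board; origin at the centre of its underside. Leave it alone

How it is judged:
On the way:
1. the scoop is tilted in the opening: handle end above the near wall while the cup is still below the cover's height (angle between scoop_grip's own z axis and vertical above 0.17 rad and z of scoop_end in the frame of tray above 0.066 m and z of scoop_cup in the frame of tray below 0.07 m and contact force between the fingers and scoop above 0.5 N), for 0.1 s.
At the end, for the whole second after the job is handed in: The gripper holds the scoop at rest, level to within 20 degrees with the cup facing up; the cup's centre is over the cutting board, 70 to 250 mm above the board's underside; the scoop touches neither tray, board, jar, card nor marker; jar, card and marker are within 20 mm of where they stood (x of scoop_cup in the frame of cutting_board between -0.129 and 0.129 m and y of scoop_cup in the frame of cutting_board between -0.198 and 0.198 m and z of scoop_cup in the frame of cutting_board between 0.07 and 0.25 m and angle between scoop_grip's own z axis and vertical below 0.35 rad and contact force between the fingers and scoop above 1 N and contact force between scoop and tray below 0.05 N and contact force between scoop and cutting_board below 0.05 N and contact force between scoop and jar below 0.05 N and contact force between scoop and card below 0.05 N and contact force between scoop and marker below 0.05 N and linear speed of scoop below 0.03 m/s and distance of each of jar, card, marker from where it was at the start of the episode below 0.02 m); the arm keeps its last pose, push and grip.
It fails at once if the jar on the board is tipped or pushed away (distance of jar from where it was at the start of the episode above 0.03 m or angle between jar's own z axis and vertical above 0.5 rad).
It fails at once if the test card or the marker is pushed away (distance of any of card, marker from where it was at the start of the episode above 0.03 m).
It also fails if it takes over 45 s, if anything falls off the work surface, if the arm or the gripper's body presses on something with over 40 N, if the wrist force passes 120 N, or if a joint passes its speed limit or range.

### The arm

A 6-joint arm with a two-finger parallel gripper is mounted at the origin on a cart in front of the work surface, level with it; the furniture and walls round the work are solid. World frame = base frame: x ahead of the robot, y to its left, z up, the work surface at z = 0. Lengths are in m, angles in rad, forces in N, time in s.
With the tool pointing down it reaches from about 0.3 to 0.875 m from the base axis. Payload 6.4 kg.
Tool frame: the origin (TCP) lies between the finger pads; the fingertips stand 11 mm ahead of it and the grasp point (between the pads) lies 8 mm behind it (ctrl.tcp_to_tips is the y of the fingertips in the tool frame, in m); y points along the fingers, x is the direction in which the jaws open and shut, and the axes are right-handed (so a half turn about y gives the same grasp; the last joint's range is limited). The gripper opens to 85 mm and grips with 20 to 120 N. Pads are 22 mm wide; open, the fingers measure 114 mm over their backs; the gripper's body (76 mm by 85 mm) begins 54 mm behind the grasp point. The pads swing forward as they close: fully open they stand 13 mm farther back than shut.
Start: joints at [-1.509, 0.181, 1.607, -0, 1.354, -0.206], TCP at [0.152, -0.555, 0.242] pointing down, gripper open.
Joint ranges: [-2.99, 2.99], [-0.89, 2.07], [0.3, 2.58], [-1.14, 4.28], [0, 2.63], [-3.12, 3.12]. Speed limits (rad/s): [2.57, 2.57, 3.01, 3.14, 3.14, 3.14].

### API

Orientations are given as a unit quaternion [w, x, y, z].
In Python, from bench import ctrl gives the robot as it stands.
- The arm moves only by the tool apply_moves, never from a script. Its argument "plan" is text: rows parted by semicolons, each of 7 numbers parted by spaces: the shift along the tool's x, y, z each as a share of 0.05 m, from -1 to 1, then the turn, a rotation vector about the tool's x, y, z each as a share of 0.12 rad, from -1 to 1, then the opening, from 0 (shut) to 1 (fully open). In form: dx dy dz wx wy wz claw; .... A call has exactly 5 rows; each row shifts and turns the commanded pose from where the row before left it, along the tool's axes as they then stand; what a row does not reach is not made up. A row lasts 1/10 s, in which the tool goes at most 50 mm and 8.59 degrees, less where a joint would pass 70% of its speed; a pose out of reach is approached as far as the arm can. A call with a number of a shift or a turn outside -1 to 1 is refused whole. A call with a gripper value outside its range is refused whole. The fingers move at their own pace and stop on an object; the grip force is fixed at half the most. Time passes only in rows, so rows that do not move let the fingers close, or fill a call up. It gives the time, the measured TCP pose, the force and the opening at its end, in the units of the state.
- ctrl.get_obs(): the state, without advancing time (a new reading comes with each control period).
- ctrl.camera(name): name is "scene" or "top" or "wrist"; returns the picture (420x560x3 uint8, red, green, blue); there is no depth.
- ctrl.get_calibration(name): a dict with "intrinsics" (3x3 intrinsics, pixels), "k1" (the pictures are not rectified: a ray, as slopes to the right and down, at radius r is drawn at 1 + k1 r^2 times it, then the intrinsics apply), "R" (3x3) and "t" (3): a world point X has camera coordinates R X + t. Camera axes: x right, y down, z forward; pixel columns grow to the right and rows downward; lengths in m; the calibration is good to about 2 mm. A picture is of the moment at which its call begins: read the wrist's pose just before it. get_calibration takes no time and is no camera call; for the wrist camera it gives the pose at the moment of the call.
- ctrl.hand_in(): hands the job in, once; it reports no verdict.
Trained networks look in the newest picture that a camera, given by its name, has taken for a name from the list of things; names that differ only in an ending like _2 or _b are one class to them, and where a whole thing is asked for, a point or a joint stands for the part that bears it (a point fixed in the world has none). Each returns a list of dicts, best first, with "score" (0 to 1); they miss things now and then, are a little off and sometimes report something else, mostly with a low value. They report only what shows in the picture. A call takes as long as a camera call.
- ctrl.recognise(camera, target): "point" ([x, y, z] in m, in world coordinates, good to about 4 mm: the middle of the surface that is visible of it).
The state is a dict: "time_s": time; "q": joint angles; "dq": joint speeds; "joint_efforts": joint torques, N m; "eef_pos": TCP position; "eef_rot": TCP orientation; "wrist_force": force on the tool from outside, world axes, zero at the start; "torque": the same for the moment, N m; "opening": opening from 0.0 (shut) to 1.0 (fully open).
Only numpy, scipy, OpenCV 4.12 (cv2) and the standard library are available. Lean on these libraries where they do the work, as an engineer would, in place of code of your own. Each camera call takes 0.05 s, during which the arm holds its last target.

## Working session

There is one attempt and no reset: what is moved stays moved. The work goes in short steps, Python scripts to look and compute and a tool call to move; the robot and the scene stay as the last step left them, time stands still between calls to the robot, and variables do not carry over. Pictures are saved under pics/ and viewed, and the job is handed in when it is done.

Besides the shell and the picture viewer there is one more tool, called after "Request:" in YAML: its name, and indented under it one key for each argument. apply_moves: Moves the arm, as the interface text tells. Shift numbers are shares of 0.05 m and turn numbers shares of 0.12 rad, none past 1 either way. Its arguments: {"type":"object","properties":{"plan":{"type":"string"}},"required":["plan"]}

```bash
ls; mkdir -p pics; python3 - <<'E'
from bench import ctrl
import cv2
o=ctrl.get_obs();print(o)
print(ctrl.tcp_to_tips)
for n in ["scene","top","wrist"]:
    c=ctrl.get_calibration(n);print(n,c)
    im=ctrl.camera(n);cv2.imwrite(f"pics/{n}0.png",im[:,:,::-1])
for n in ["top","scene"]:
  for t in ["tray","tray_mouth","scoop_grip","scoop_cup","scoop_end","cutting_board","jar","card","marker"]:
    r=ctrl.recognise(n,t);print(n,t,[(x['point'],round(x['score'],2)) for x in r[:2]])
E
```

```text
pics
{'time_s': 0.0, 'q': array([-1.50930950e+00,  1.81561145e-01,  1.60802025e+00,  4.03035573e-05,
        1.35378867e+00, -2.06306832e-01]), 'dq': array([ 1.62089363e-04,  6.69458486e-05, -3.67125977e-04,  3.24417212e-04,
       -1.29002246e-04,  9.33042390e-05]), 'joint_efforts': array([-3.28757123e-04, -4.44872940e+01, -3.51339376e+01, -3.40917186e-04,
        9.09320806e-03,  9.37239832e-06]), 'eef_pos': array([ 0.15213895, -0.55395264,  0.24136691]), 'eef_rot': array([ 0.5627555 , -0.56178662,  0.42917885, -0.42837782]), 'wrist_force': array([-0.12564762,  0.57598576, -0.22719001]), 'torque': array([ 0.00845962, -0.0232342 , -0.03740328]), 'opening': 0.9981421598511708}
0.011
scene {'intrinsics': array([[495.57979839,   0.        , 280.3927458 ],
       [  0.        , 495.57979839, 213.55260863],
       [  0.        ,   0.        ,   1.        ]]), 'k1': 0.024392128661389605, 'R': array([[-0.61722426, -0.7865991 ,  0.01720671],
       [-0.58158256,  0.44140556, -0.68331754],
       [ 0.52990182, -0.43176729, -0.72991854]]), 't': array([0.35114593, 0.39281249, 1.15079632])}
top
[... 994 characters left out ...]
0207], 0.76)]
top scoop_end [([0.5262, -0.1891, 0.0204], 0.72)]
top cutting_board []
top jar [([0.7199, 0.2181, 0.1007], 0.83)]
top card [([0.7084, 0.1289, 0.017], 0.57)]
top marker [([0.4845, -0.0044, 0.0142], 0.74)]
scene tray [([0.5917, -0.1904, 0.0605], 0.86)]
scene tray_mouth []
scene scoop_grip [([0.5578, -0.1966, 0.0248], 0.65), ([0.5589, 0.1955, 0.0087], 0.62)]
scene scoop_cup [([0.5608, -0.1927, 0.0258], 0.56)]
scene scoop_end [([0.5609, -0.1919, 0.0249], 0.54)]
scene cutting_board [([0.56, 0.1974, 0.0095], 0.94)]
scene jar [([0.7043, 0.2288, 0.0923], 0.88), ([0.5889, -0.1947, 0.0613], 0.62)]
scene card [([0.7009, 0.1295, 0.02], 0.53)]
scene marker [([0.4821, 0.0001, 0.0128], 0.72)]
```

View pics/top0.png

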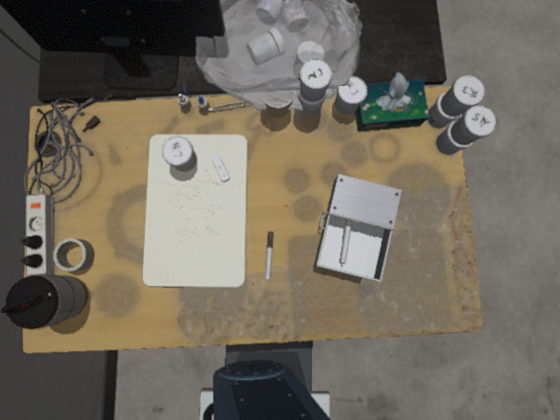

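View pics/scene0.png

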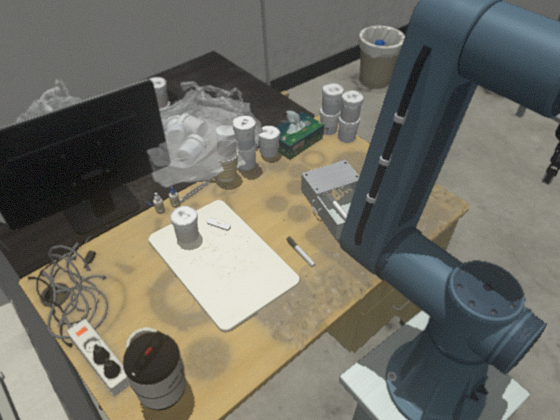

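View pics/wrist0.png

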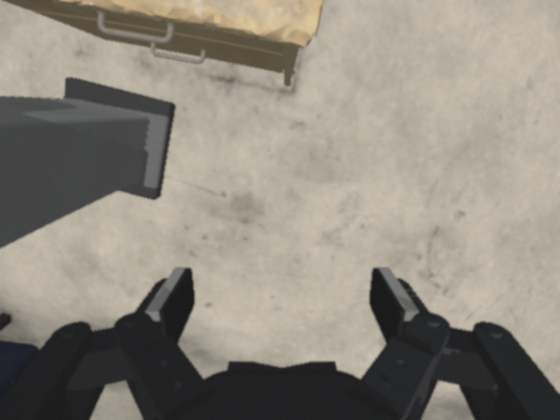

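```bash
cat > h.py <<'E'
import numpy as np, cv2
from scipy.spatial.transform import Rotation as R
def ray(c,uv):
    K=c['intrinsics'];s=(np.array(uv,float)-K[:2,2])/np.array([K[0,0],K[1,1]])
    p=s.copy()
    for _ in range(20): p=s/(1+c['k1']*(p@p))
    d=c['R'].T@np.array([p[0],p[1],1]); o=-c['R'].T@c['t']
    return o,d
def pix2z(c,uv,z):
    o,d=ray(c,uv); return o+d*(z-o[2])/d[2]
def proj(c,X):
    p=c['R']@np.array(X)+c['t']; p=p[:2]/p[2]; p=p*(1+c['k1']*(p@p))
    return c['intrinsics'][:2,:2]@p+c['intrinsics'][:2,2]
E
python3 - <<'E'
import cv2
im=cv2.imread('pics/top0.png')[165:290,305:410]
cv2.imwrite('pics/topc.png',cv2.resize(im,None,fx=5,fy=4.8*1,interpolation=cv2.INTER_CUBIC)) 
E
```

```text
(no output)
```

View pics/topc.png

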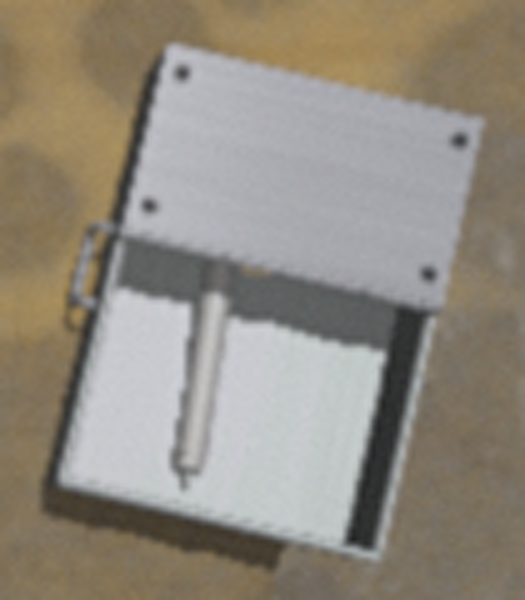

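```bash
python3 - <<'E'
from h import *; from bench import ctrl
c=ctrl.get_calibration('top')
f=lambda p:(305+p[0]/5-.4,165+p[1]/4.8-.4)
for p,z in [((170,42),.074),((483,120),.074),((438,308),.074),((118,235),.074),((60,483),.066),((380,555),.066),((187,470),.008),((220,262),.02),((187,470),.015),((208,310),.02)]:
    print(p,z,pix2z(c,f(p),z).round(4))
# model fit: corners
from scipy.optimize import least_squares
loc=np.array([[.114,.079,.074],[.114,-.079,.074],[.015,-.079,.074],[.015,.079,.074],[-.114,.079,.065],[-.114,-.079,.065]])
px=np.array([f(p) for p in [(170,42),(483,120),(438,308),(118,235),(60,483),(380,555)]])
def T(v,l): a=v[2];return np.stack([v[0]+np.cos(a)*l[:,0]-np.sin(a)*l[:,1],v[1]+np.sin(a)*l[:,0]+np.cos(a)*l[:,1],l[:,2]],1)
r=least_squares(lambda v:(np.array([proj(c,X) for X in T(v,loc)])-px).ravel(),[.56,-.22,-.2]);print(r.x,r.fun.round(1))
for p in [(150,286),(152,135),(246,135),(246,286),(145,286)]: print(p,pix2z(c,p,.012).round(3))
E
```

```text
(170, 42) 0.074 [ 0.6832 -0.1676  0.074 ]
(483, 120) 0.074 [ 0.6464 -0.3196  0.074 ]
(438, 308) 0.074 [ 0.5508 -0.2958  0.074 ]
(118, 235) 0.074 [ 0.5844 -0.1425  0.074 ]
(60, 483) 0.066 [ 0.4614 -0.1164  0.066 ]
(380, 555) 0.066 [ 0.4287 -0.2685  0.066 ]
(187, 470) 0.008 [ 0.4692 -0.1868  0.008 ]
(220, 262) 0.02 [ 0.5783 -0.2016  0.02  ]
(187, 470) 0.015 [ 0.4692 -0.1856  0.015 ]
(208, 310) 0.02 [ 0.5528 -0.1955  0.02  ]
[ 0.55433419 -0.21737639 -0.22465024] [-0.8  0.   0.  -0.6  0.8 -0.2  0.5 -0.9 -0.7  0.2  0.1  1.3]
(150, 286) [0.401 0.293 0.012]
(152, 135) [0.792 0.312 0.012]
(246, 135) [0.796 0.065 0.012]
(246, 286) [0.407 0.053 0.012]
(145, 286) [0.401 0.306 0.012]
```

```bash
cat >> h.py <<'E'
from bench import ctrl
def pose():
    o=ctrl.get_obs(); return o, np.array(o['eef_pos']), R.from_quat(np.roll(o['eef_rot'],-1))
def toolR(yaw,pitch=0,flip=1):
    # jaw axis x horizontal perp to heading; y down; pitch>0 = handle end up (fingers swing back)
    h=np.array([np.cos(yaw),np.sin(yaw),0]); l=np.array([-np.sin(yaw),np.cos(yaw),0])
    y=np.array([0,0,-1.]); x=flip*l; z=np.cross(x,y)
    return R.from_rotvec(l*pitch)*R.from_matrix(np.stack([x,y,z],1))
def rows(P0,R0,wps,claw):
    """wps list of (p,R,n): n rows each"""
    out=[]
    for p,Rt,n in wps:
        rv=(R0.inv()*Rt).as_rotvec()
        for i in range(1,n+1):
            Pn=P0+(p-P0)/(n-i+1); Rn=R0*R.from_rotvec((R0.inv()*Rt).as_rotvec()/(n-i+1))
            d=np.round(R0.inv().apply(Pn-P0)/.05,2); w=np.round((R0.inv()*Rn).as_rotvec()/.12,2)
            d=d+0.;w=w+0.
            out.append(' '.join('%g'%v for v in [*d,*w,claw]))
            P0=P0+R0.apply(d*.05); R0=R0*R.from_rotvec(w*.12)
    m=max(abs(float(v)) for o in out for v in o.split()[:6]); print('max',m)
    for i in range(0,len(out),5): print('; '.join(out[i:i+5]))
    return P0,R0
E
python3 - <<'E'
from h import *
o,P,Q=pose(); print(Q.as_matrix().round(3))
c=ctrl.get_calibration('wrist'); cp=-c['R'].T@c['t']; print('cam in tool',Q.inv().apply(cp-P))
h=-.134
for f in (1,-1): print(f,(Q.inv()*toolR(h,0,f)).as_rotvec())
f=min((1,-1),key=lambda f:(Q.inv()*toolR(h,0,f)).magnitude())
e=np.array([.469,-.187]); g=e+.044*np.array([np.cos(h),np.sin(h)]);print(g,f)
rows(P,Q,[(np.array([.35,-.45,.24]),Q*R.from_rotvec((Q.inv()*toolR(h,0,f)).as_rotvec()*.5),5),(np.array([*g,.16]),toolR(h,0,f),10)],.45)
E
```

```text
[[ 0.265  0.     0.964]
 [-0.964 -0.     0.265]
 [ 0.    -1.     0.   ]]
cam in tool [-1.24407593e-04 -1.31432310e-01  7.71005174e-02]
1 [ 3.32874099e-05 -2.73977201e+00  2.15233874e-05]
-1 [-1.54998359e-05  4.01820643e-01  2.39715700e-05]
[ 0.51260556 -0.19287837] -1
max 0.87
-0.19 0.01 0.87 0 0.33 0 0.45; -0.23 0.01 0.87 0 0.34 0 0.45; -0.26 0.01 0.85 0 0.33 0 0.45; -0.3 0.01 0.85 0 0.34 0 0.45; -0.33 0.01 0.83 0 0.33 0 0.45
-0.49 0.16 0.36 0 0.17 0 0.45; -0.5 0.16 0.35 0 0.17 0 0.45; -0.51 0.16 0.34 0 0.17 0 0.45; -0.51 0.16 0.33 0 0.17 0 0.45; -0.52 0.16 0.32 0 0.17 0 0.45
-0.53 0.16 0.31 0 0.17 0 0.45; -0.53 0.16 0.29 0 0.16 0 0.45; -0.54 0.16 0.28 0 0.17 0 0.45; -0.54 0.16 0.28 0 0.16 0 0.45; -0.54 0.16 0.26 0 0.17 0 0.45
```

Request:
apply_moves:
  plan: "-0.19 0.01 0.87 0 0.33 0 0.45; -0.23 0.01 0.87 0 0.34 0 0.45; -0.26 0.01 0.85 0 0.33 0 0.45; -0.3 0.01 0.85 0 0.34 0 0.45; -0.33 0.01 0.83 0 0.33 0 0.45"

```text
time_s: 1.55
eef_pos: [0.3514, -0.4492, 0.24]
eef_rot: [-0.516, 0.516, -0.483, 0.484]
wrist_force: [0.2, -0.4, 0.1]
opening: 0.449
```

Request:
apply_moves:
  plan: "-0.49 0.16 0.36 0 0.17 0 0.45; -0.5 0.16 0.35 0 0.17 0 0.45; -0.51 0.16 0.34 0 0.17 0 0.45; -0.51 0.16 0.33 0 0.17 0 0.45; -0.52 0.16 0.32 0 0.17 0 0.45"

```text
time_s: 2.05
eef_pos: [0.4323, -0.3203, 0.1996]
eef_rot: [-0.491, 0.491, -0.509, 0.509]
wrist_force: [0.4, -0.1, 0.9]
opening: 0.448
```

Request:
apply_moves:
  plan: "-0.53 0.16 0.31 0 0.17 0 0.45; -0.53 0.16 0.29 0 0.16 0 0.45; -0.54 0.16 0.28 0 0.17 0 0.45; -0.54 0.16 0.28 0 0.16 0 0.45; -0.54 0.16 0.26 0 0.17 0 0.45"

```text
time_s: 2.55
eef_pos: [0.5131, -0.1919, 0.1596]
eef_rot: [-0.465, 0.465, -0.532, 0.533]
wrist_force: [0.3, -0.3, 0.2]
opening: 0.452
```

```bash
python3 - <<'E'
from h import *
o,P,Q=pose(); print(o['time_s'],P,Q.as_matrix().round(3),o['opening'],o['q'].round(2),o['wrist_force'])
im=ctrl.camera('wrist'); c=ctrl.get_calibration('wrist');np.save('cw.npy',c,allow_pickle=True)
cv2.imwrite('pics/wrist1.png',im[:,:,::-1])
for t in ['scoop_grip','scoop_end']:
  r=ctrl.recognise('wrist',t);print(t,[(x['point'],round(x['score'],2)) for x in r[:2]])
E
```

```text
2.55 [ 0.51310912 -0.19191479  0.15962343] [[-0.135  0.     0.991]
 [-0.991 -0.    -0.135]
 [ 0.    -1.     0.   ]] 0.45190993653633893 [-0.57  0.21  1.75 -0.    1.18  1.13] [ 0.25313376 -0.25494532  0.18667266]
scoop_grip [([0.528, -0.1934, 0.0214], 0.89), ([0.492, 0.0791, 0.0124], 0.55)]
scoop_end [([0.5234, -0.192, 0.0223], 0.91)]
```

View pics/wrist1.png

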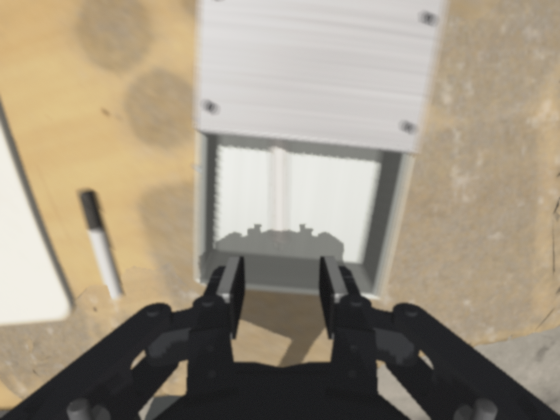

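```bash
python3 - <<'E'
from h import *
im=cv2.imread('pics/wrist1.png')[130:300,190:420]
im=cv2.resize(im,(690,510),interpolation=cv2.INTER_CUBIC)
cv2.imwrite('pics/wrist1c.png',cv2.convertScaleAbs(im,alpha=1.0))
c=np.load('cw.npy',allow_pickle=True).item()
h=-.134;e=np.array([.469,-.187])
for d,z in[(0,.012),(.0,.02),(.057,.016),(.1,.022)]:
    print(d,proj(c,[*(e+d*np.array([np.cos(h),np.sin(h)])),z]))
for p in [(279.5,150),(281.5,240)]: print(pix2z(c,p,.024),pix2z(c,p,.016))
E
```

```text
0 [287.02768752 243.28366229]
0.0 [287.13988693 246.65239046]
0.057 [287.40550626 187.67427915]
0.1 [287.76364725 140.33148279]
[ 0.56113299 -0.19228823  0.024     ] [ 0.56024933 -0.1920875   0.016     ]
[ 0.47826097 -0.18280901  0.024     ] [ 0.47488103 -0.18232274  0.016     ]
```

View pics/wrist1c.png

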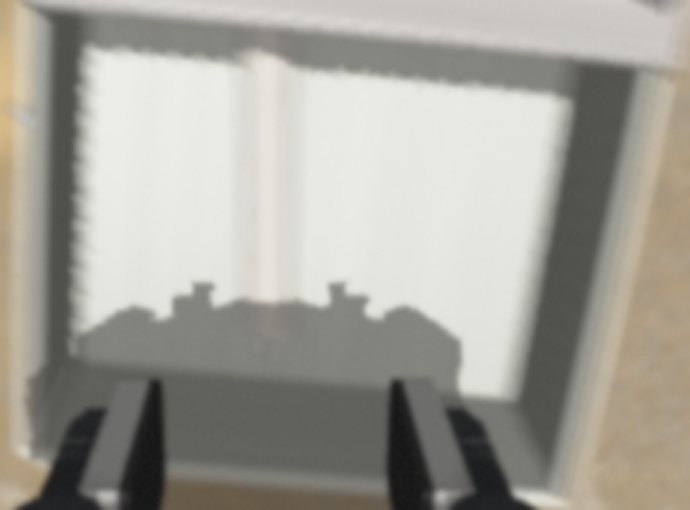

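Request:
apply_moves:
  plan: "-0.05 0.5 0 0 0 0 0.45; 0 0.5 0 0 0 0 0.45; 0 0.5 0 0 0 0 0.45; 0 0.5 0 0 0 0 0.45; 0 0.45 0 0 0 0 0.45"

```text
time_s: 3.2
eef_pos: [0.5124, -0.1918, 0.0366]
eef_rot: [-0.465, 0.465, -0.532, 0.533]
wrist_force: [0.3, 0.0, -0.3]
opening: 0.449
```

Request:
apply_moves:
  plan: "0 0.15 0 0 0 0 0.45; 0 0.1 0 0 0 0 0.45; 0 0.1 0 0 0 0 0.45; 0 0 0 0 0 0 0.45; 0 0 0 0 0 0 0.4"

```text
time_s: 3.7
eef_pos: [0.5133, -0.1909, 0.0206]
eef_rot: [-0.465, 0.465, -0.532, 0.533]
wrist_force: [1.0, -0.6, -0.5]
opening: 0.403
```

```bash
python3 - <<'E'
from h import *
im=ctrl.camera('wrist'); 
cv2.imwrite('pics/wrist2.png',im[:,:,::-1])
E
```

```text
(no output)
```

View pics/wrist2.png

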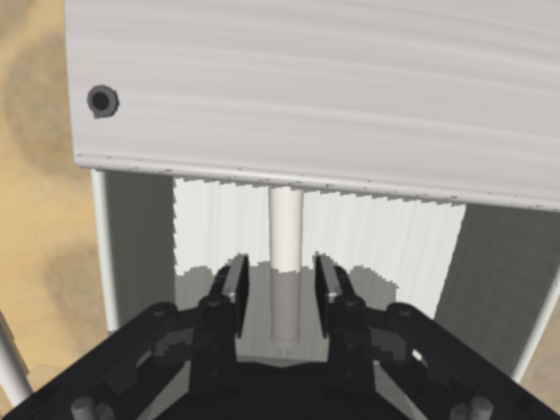

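Request:
apply_moves:
  plan: "0 0.05 0 0 0 0 0.3; 0 0 0 0 0 0 0.1; 0 0 0 0 0 0 0; 0 0 0 0 0 0 0; 0 0 0 0 0 0 0"

```text
time_s: 4.25
eef_pos: [0.513, -0.1907, 0.0175]
eef_rot: [-0.465, 0.465, -0.532, 0.533]
wrist_force: [-0.5, -0.1, 2.9]
opening: 0.164
```

```bash
cat > wp.py <<'E'
from h import *
T0=np.array([.5543,-.2174]);ty=-.2247
hs=-.135
o,P,Q=pose()
print(P,o['opening'],o['wrist_force'])
# cup point in tray coords when grasped (grasp 44mm from end => grip 13mm ahead, cup 122 ahead)
E
python3 wp.py
```

```text
[ 0.51296502 -0.19069195  0.01754704] 0.16373611839354157 [-0.48268561 -0.09731004  2.94131222]
```

```bash
cat > wp.py <<'E'
from h import *
import sys
hs=-.135; H=np.array([np.cos(hs),np.sin(hs),0])
CUP0=np.array([.5130,-.1907,0])+.122*H; CUP0[2]=0
def tcp(s,z,th):
    Q=toolR(hs,th,-1); l=np.array([-np.sin(hs),np.cos(hs),0])
    off=R.from_rotvec(l*th).apply(-.122*H+np.array([0,0,-.0025]))
    return CUP0+s*H+np.array([0,0,z])+off, Q
W=[(-.004,.030,.15),(-.025,.035,.40),(-.075,.037,.55),(-.115,.046,.62),(-.125,.17,.5)]
N=[5,5,5,5,5]
if __name__=='__main__':
    k=int(sys.argv[1]); o,P,Q=pose()
    rows(P,Q,[(*tcp(*W[k]),N[k])],0)
    print('target',tcp(*W[k])[0])
    cup=P+Q.apply([0,-.0025,.122]); print('cup now',cup)
E
python3 wp.py 0
```

```text
max 0.25
0 -0.11 -0.01 -0.25 0 0 0; 0 -0.11 -0.02 -0.25 0 0 0; 0 -0.11 -0.02 -0.25 0 0 0; 0 -0.12 -0.02 -0.25 0 0 0; 0 -0.11 -0.02 -0.25 0.01 0 0
target [ 0.51002366 -0.19029574  0.04575952]
cup now [ 0.63386834 -0.20700587  0.02009513]
```

Request:
apply_moves:
  plan: "0 -0.11 -0.01 -0.25 0 0 0; 0 -0.11 -0.02 -0.25 0 0 0; 0 -0.11 -0.02 -0.25 0 0 0; 0 -0.12 -0.02 -0.25 0 0 0; 0 -0.11 -0.02 -0.25 0 0 0"

```text
time_s: 4.75
eef_pos: [0.5096, -0.1898, 0.0453]
eef_rot: [0.429, -0.499, 0.571, -0.49]
wrist_force: [-0.5, -0.1, -1.2]
opening: 0.163
```

```bash
python3 - <<'E'
from h import *
cv2.imwrite('pics/wrist3.png',ctrl.camera('wrist')[:,:,::-1])
E
python3 wp.py 1
```

```text
max 0.42
0 -0.13 -0.08 -0.41 0 0 0; 0 -0.12 -0.08 -0.42 0 0 0; 0 -0.12 -0.09 -0.41 0 0 0; 0 -0.11 -0.09 -0.42 0 0 0; 0 -0.11 -0.1 -0.41 0.01 0 0
target [ 0.49680571 -0.18850039  0.08020639]
cup now [ 0.6305005  -0.20645824  0.03029201]
```

View pics/wrist3.png

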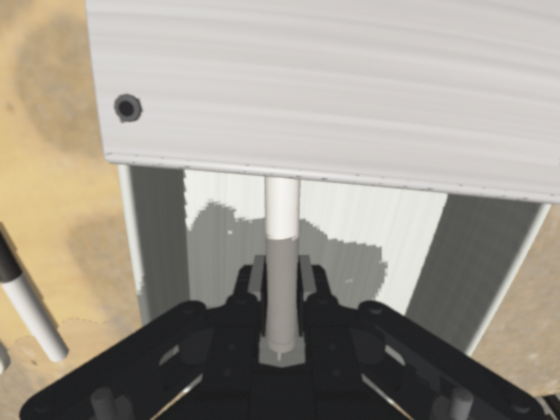

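Handle (col 282, rows 180–350) moves with the fingers, centred, weight −1.2 N on the wrist: gripped. On with the tilt.

Request:
apply_moves:
  plan: "0 -0.13 -0.08 -0.41 0 0 0; 0 -0.12 -0.08 -0.42 0 0 0; 0 -0.12 -0.09 -0.41 0 0 0; 0 -0.11 -0.09 -0.42 0 0 0; 0 -0.11 -0.1 -0.41 0 0 0"

```text
time_s: 5.3
eef_pos: [0.4957, -0.188, 0.0793]
eef_rot: [0.364, -0.549, 0.628, -0.416]
wrist_force: [1.2, 0.4, -1.0]
opening: 0.167
```

Request:
apply_moves:
  plan: "0 0 0 0 0 0 0; 0 0 0 0 0 0 0; 0 0 0 0 0 0 0; 0 0 0 0 0 0 0; 0 0 0 0 0 0 0"

```text
time_s: 5.8
eef_pos: [0.4958, -0.1882, 0.0795]
eef_rot: [0.364, -0.548, 0.627, -0.417]
wrist_force: [-0.1, -0.4, -2.1]
opening: 0.164
```

```bash
python3 - <<'E'
from h import *
cv2.imwrite('pics/wrist4.png',ctrl.camera('wrist')[:,:,::-1])
im=ctrl.camera('scene')[130:270,260:420]
cv2.imwrite('pics/scene4.png',cv2.resize(im[:,:,::-1],None,fx=4,fy=4))
E
python3 wp.py 2
```

```text
max 0.26
0 -0.01 -0.18 -0.25 0 0 0; 0 0 -0.18 -0.25 0 0 0; 0 0.01 -0.18 -0.26 0 0 0; 0 0.01 -0.18 -0.25 0 0 0; 0 0.01 -0.18 -0.26 0.01 0 0
target [ 0.45521588 -0.18285141  0.09863653]
cup now [ 0.60835624 -0.20345866  0.03459846]
```

View pics/wrist4.png

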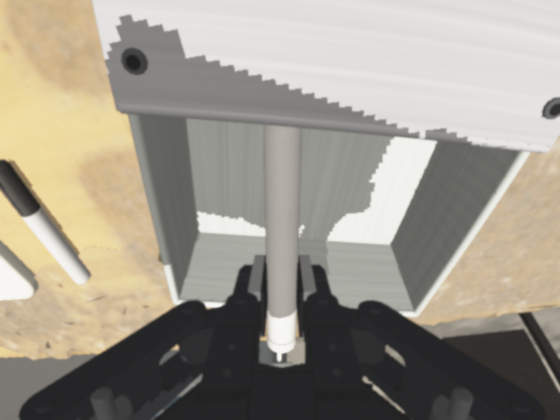

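View pics/scene4.png

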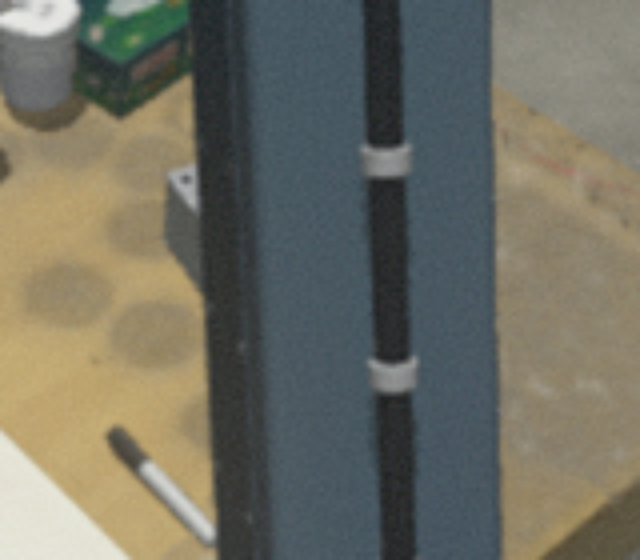

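Request:
apply_moves:
  plan: "0 -0.01 -0.18 -0.25 0 0 0; 0 0 -0.18 -0.25 0 0 0; 0 0.01 -0.18 -0.26 0 0 0; 0 0.01 -0.18 -0.25 0 0 0; 0 0.01 -0.18 -0.26 0 0 0"

```text
time_s: 6.4
eef_pos: [0.4549, -0.1827, 0.099]
eef_rot: [0.321, -0.575, 0.658, -0.367]
wrist_force: [-0.7, -0.8, -0.8]
opening: 0.169
```

```bash
python3 - <<'E'
from h import *
cv2.imwrite('pics/wrist5.png',ctrl.camera('wrist')[:,:,::-1])
E
python3 wp.py 3
```

```text
max 0.15
0 0.02 -0.15 -0.11 0 0 0; 0 0.02 -0.15 -0.11 0 0 0; 0 0.02 -0.15 -0.11 0 0 0; 0 0.03 -0.15 -0.1 0 0 0; 0 0.03 -0.15 -0.11 0.01 0 0
target [ 0.4201072  -0.17808273  0.11485159]
cup now [ 0.55829145 -0.19661527  0.03694296]
```

View pics/wrist5.png

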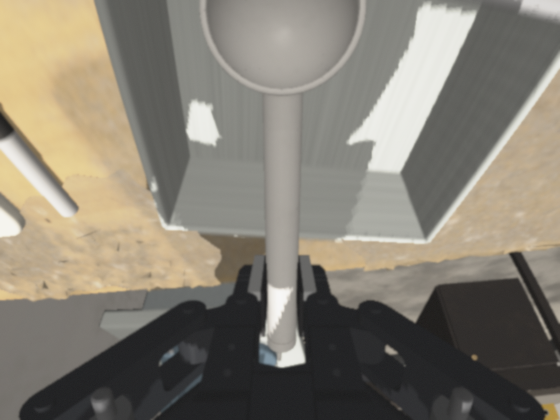

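The cup (centre col 283, row ~20) is emerging from under the cover, and the handle is clear over the near wall. I continue to draw it out.

Request:
apply_moves:
  plan: "0 0.02 -0.15 -0.11 0 0 0; 0 0.02 -0.15 -0.11 0 0 0; 0 0.02 -0.15 -0.11 0 0 0; 0 0.03 -0.15 -0.1 0 0 0; 0 0.03 -0.15 -0.11 0 0 0"

```text
time_s: 6.95
eef_pos: [0.4206, -0.1781, 0.1144]
eef_rot: [0.302, -0.585, 0.669, -0.346]
wrist_force: [-0.4, 0.7, -2.4]
opening: 0.166
```

```bash
python3 - <<'E'
from h import *
cv2.imwrite('pics/wrist6.png',ctrl.camera('wrist')[:,:,::-1])
cv2.imwrite('pics/top6.png',cv2.resize(ctrl.camera('top')[165:310,280:420,::-1],None,fx=4,fy=4))
E
python3 wp.py 4
```

```text
max 0.35
0 -0.32 -0.32 0.19 0 0 0; 0 -0.33 -0.31 0.19 0 0 0; 0 -0.34 -0.3 0.2 0 0 0; 0 -0.35 -0.29 0.19 0 0 0; 0 -0.35 -0.29 0.2 0 0 0
target [ 0.40274871 -0.17572499  0.22629596]
cup now [ 0.52065091 -0.19156683  0.0459077 ]
```

View pics/wrist6.png

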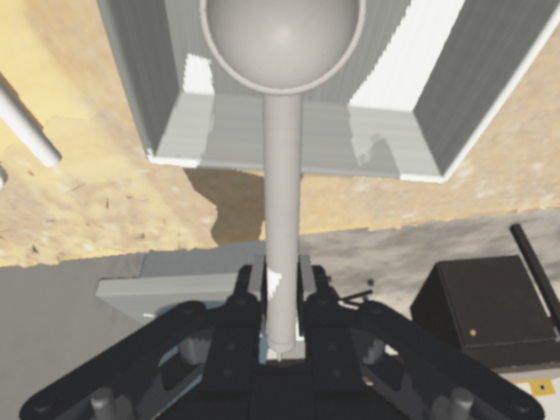

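View pics/top6.png

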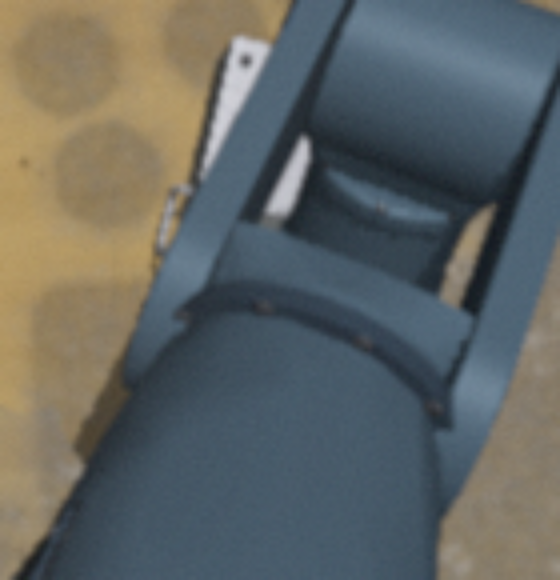

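```bash
python3 - <<'E'
from h import *
o,P,Q=pose()
P1=P+np.array([0,0,.12])
a,b=rows(P,Q,[(P1,Q,5)],0)
# final: cup at (.52,.18,.125), heading .33
yaw=.30; H=np.array([np.cos(yaw),np.sin(yaw),0]); Rf=toolR(yaw,0,-1)
Pf=np.array([.53,.175,.13])-.122*H-np.array([0,0,.0025])
print(Pf)
n=10
mid=np.array([.40,-.03,.23]); Rm=a and None if False else b*R.from_rotvec((b.inv()*Rf).as_rotvec()*.5)
rows(a,b,[(mid,Rm,5),(Pf+[0,0,.08],Rf,6),(Pf,Rf,4)],0)
E
```

```text
max 0.4
0 -0.39 -0.28 0 0 0 0; 0 -0.39 -0.28 0 0 0 0; 0 -0.39 -0.28 0 0 0 0; 0 -0.39 -0.27 0 0 0 0; 0 -0.4 -0.28 0 0 0 0
[0.41344895 0.13894653 0.1275    ]
max 0.59
-0.58 0.11 -0.12 0.51 -0.35 -0.11 0; -0.58 0.09 -0.1 0.5 -0.35 -0.11 0; -0.59 0.08 -0.08 0.51 -0.35 -0.11 0; -0.59 0.07 -0.07 0.5 -0.35 -0.11 0; -0.59 0.05 -0.04 0.51 -0.35 -0.12 0
-0.55 0.06 0.12 0.42 -0.29 -0.09 0; -0.55 0.06 0.13 0.42 -0.29 -0.09 0; -0.55 0.06 0.15 0.42 -0.29 -0.09 0; -0.54 0.07 0.16 0.42 -0.29 -0.09 0; -0.54 0.07 0.18 0.42 -0.3 -0.1 0
-0.53 0.07 0.19 0.42 -0.3 -0.09 0; 0 0.4 0 0 0 0 0; 0 0.4 0 0 0 0 0; 0 0.4 0 0 0 0 0; 0 0.4 0 0 0 0 0
```

Request:
apply_moves:
  plan: "0 -0.39 -0.28 0 0 0 0; 0 -0.39 -0.28 0 0 0 0; 0 -0.39 -0.28 0 0 0 0; 0 -0.39 -0.27 0 0 0 0; 0 -0.4 -0.28 0 0 0 0"

```text
time_s: 7.55
eef_pos: [0.421, -0.1781, 0.2351]
eef_rot: [0.303, -0.584, 0.669, -0.346]
wrist_force: [0.9, -0.8, -1.6]
opening: 0.161
```

Request:
apply_moves:
  plan: "-0.58 0.11 -0.12 0.51 -0.35 -0.11 0; -0.58 0.09 -0.1 0.5 -0.35 -0.11 0; -0.59 0.08 -0.08 0.51 -0.35 -0.11 0; -0.59 0.07 -0.07 0.5 -0.35 -0.11 0; -0.59 0.05 -0.04 0.51 -0.35 -0.12 0"

```text
time_s: 8.05
eef_pos: [0.4004, -0.0289, 0.23]
eef_rot: [-0.445, 0.587, -0.553, 0.391]
wrist_force: [0.0, -0.4, -1.1]
opening: 0.166
```

Request:
apply_moves:
  plan: "-0.55 0.06 0.12 0.42 -0.29 -0.09 0; -0.55 0.06 0.13 0.42 -0.29 -0.09 0; -0.55 0.06 0.15 0.42 -0.29 -0.09 0; -0.54 0.07 0.16 0.42 -0.29 -0.09 0; -0.54 0.07 0.18 0.42 -0.3 -0.1 0"

```text
time_s: 8.55
eef_pos: [0.412, 0.1117, 0.2111]
eef_rot: [-0.55, 0.573, -0.442, 0.416]
wrist_force: [0.2, -0.1, -0.8]
opening: 0.165
```

```bash
python3 - <<'E'
from h import *
o,P,Q=pose();print(P,Q.as_matrix().round(2),o['opening'],o['time_s'])
yaw=.30; H=np.array([np.cos(yaw),np.sin(yaw),0]); Rf=toolR(yaw,0,-1)
Pf=np.array([.53,.175,.13])-.122*H-np.array([0,0,.0025])
rows(P,Q,[(Pf+[0,0,.08],Rf,2),(Pf,Rf,8)],0)
cv2.imwrite('pics/scene7.png',ctrl.camera('scene')[:,:,::-1])
E
```

```text
[0.41196193 0.1117272  0.21111075] [[ 0.26 -0.05  0.96]
 [-0.96 -0.    0.26]
 [-0.01 -1.   -0.05]] 0.16526918200242874 8.55
max 0.26
-0.26 0.03 0.09 0.2 -0.14 -0.04 0; -0.26 0.04 0.09 0.2 -0.14 -0.05 0; 0 0.2 0 0 0 0 0; 0 0.2 0 0 0 0 0; 0 0.2 0 0 0 0 0
0 0.2 0 0 0 0 0; 0 0.2 0 0 0 0 0; 0 0.2 0 0 0 0 0; 0 0.2 0 0 0 0 0; 0 0.2 0 0 0 0 0
```

View pics/scene7.png

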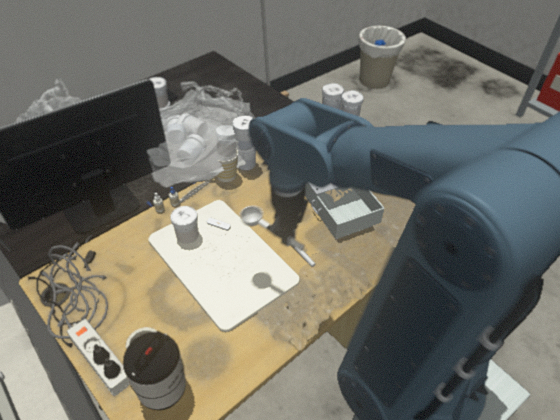

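Request:
apply_moves:
  plan: "-0.26 0.03 0.09 0.2 -0.14 -0.04 0; -0.26 0.04 0.09 0.2 -0.14 -0.05 0; 0 0.2 0 0 0 0 0; 0 0.2 0 0 0 0 0; 0 0.2 0 0 0 0 0"

```text
time_s: 9.1
eef_pos: [0.4133, 0.1374, 0.1762]
eef_rot: [-0.568, 0.57, -0.421, 0.42]
wrist_force: [-0.6, -0.2, -1.1]
opening: 0.168
```

Request:
apply_moves:
  plan: "0 0.2 0 0 0 0 0; 0 0.2 0 0 0 0 0; 0 0.2 0 0 0 0 0; 0 0.2 0 0 0 0 0; 0 0.1 0 0 0 0 0"

```text
time_s: 9.6
eef_pos: [0.4129, 0.1379, 0.1311]
eef_rot: [-0.568, 0.57, -0.421, 0.419]
wrist_force: [-0.6, 0.1, -1.4]
opening: 0.163
```

Request:
apply_moves:
  plan: "0 0 0 0 0 0 0; 0 0 0 0 0 0 0; 0 0 0 0 0 0 0; 0 0 0 0 0 0 0; 0 0 0 0 0 0 0"

```text
time_s: 10.1
eef_pos: [0.4137, 0.138, 0.1327]
eef_rot: [-0.568, 0.569, -0.42, 0.42]
wrist_force: [0.0, 0.6, -2.0]
opening: 0.166
```

```bash
python3 - <<'E'
from h import *
o,P,Q=pose();print(P,Q.as_matrix().round(3),o['opening'],o['time_s'],o['wrist_force'],abs(o['dq']).max())
print('cup est',P+Q.apply([0,-.0025,.122]))
for n in ['scene','wrist','top']: cv2.imwrite(f'pics/{n}8.png',ctrl.camera(n)[:,:,::-1])
for n,t in [('scene','scoop_cup'),('wrist','scoop_cup'),('top','scoop_cup'),('scene','jar'),('scene','card'),('scene','marker'),('scene','cutting_board')]:
  r=ctrl.recognise(n,t);print(n,t,[(x['point'],round(x['score'],2)) for x in r[:2]])
E
```

```text
[0.41368853 0.13804817 0.13268919] [[ 0.294 -0.001  0.956]
 [-0.956 -0.001  0.294]
 [ 0.    -1.    -0.001]] 0.1660151412941172 10.1 [ 0.00678563  0.6169953  -2.01490844] 0.002414956458336933
cup est [0.53030213 0.17391044 0.13501649]
scene scoop_cup [([0.522, 0.1643, 0.1339], 0.78)]
wrist scoop_cup [([0.5029, 0.1613, 0.1369], 0.95)]
top scoop_cup [([0.5193, 0.1745, 0.133], 0.7), ([0.606, 0.1675, 0.0105], 0.35)]
scene jar [([0.7046, 0.2313, 0.094], 0.64), ([0.4601, -0.1727, 0.0282], 0.35)]
scene card [([0.6999, 0.127, 0.0205], 0.74)]
scene marker [([0.5181, 0.1533, 0.1337], 0.25)]
scene cutting_board [([0.5645, 0.209, 0.0117], 0.93)]
```

View pics/scene8.png

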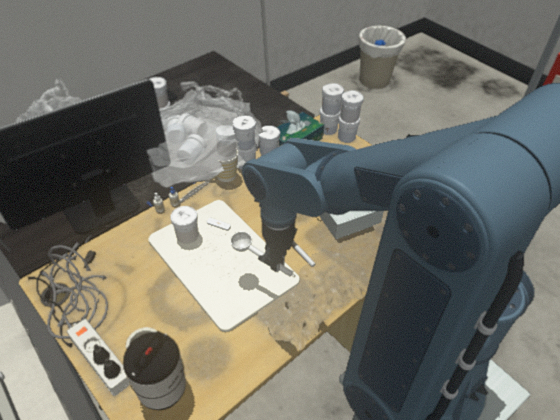

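View pics/wrist8.png

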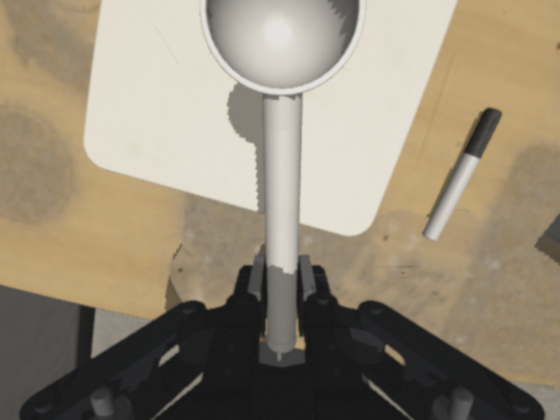

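Request:
apply_moves:
  plan: "0 0.15 0 0 0 0 0; 0 0.15 0 0 0 0 0; 0 0.1 0 0 0 0 0; 0 0 0 0 0 0 0; 0 0 0 0 0 0 0"

```text
time_s: 11.1
eef_pos: [0.4132, 0.138, 0.112]
eef_rot: [-0.568, 0.57, -0.421, 0.419]
wrist_force: [0.8, 0.2, -1.0]
opening: 0.164
```

Request:
apply_moves:
  plan: "0 0 0 0 0 0 0; 0 0 0 0 0 0 0; 0 0 0 0 0 0 0; 0 0 0 0 0 0 0; 0 0 0 0 0 0 0"

```text
time_s: 11.6
eef_pos: [0.4135, 0.138, 0.1124]
eef_rot: [-0.568, 0.569, -0.421, 0.42]
wrist_force: [0.2, 0.5, -1.2]
opening: 0.166
```

```bash
python3 - <<'E'
from h import *
o,P,Q=pose();print('cup est',P+Q.apply([0,-.0025,.122]),o['opening'],abs(o['dq']).max(),o['wrist_force'])
ctrl.camera('top');ctrl.camera('wrist')
for n,t in [('top','scoop_cup'),('wrist','marker'),('top','card'),('top','jar')]:
  r=ctrl.recognise(n,t);print(n,t,[(x['point'],round(x['score'],2)) for x in r[:2]])
print(ctrl.hand_in())
E
```

```text
cup est [0.53009673 0.17388209 0.11470893] 0.16566968631048562 0.0018312959526166522 [ 0.19870146  0.50194104 -1.17973269]
top scoop_cup [([0.5185, 0.1719, 0.1126], 0.91)]
wrist marker [([0.4876, -0.0006, 0.012], 0.82)]
top card [([0.7094, 0.1271, 0.016], 0.62), ([0.5207, 0.1755, 0.1134], 0.22)]
top jar [([0.7207, 0.2188, 0.1006], 0.93)]
the job is handed in; nothing more can be done
None
```

The job is handed in at about 12 s of the 45 s allowed. The arm is holding the scoop level, cup up, with the cup about 10 cm above the cutting board. `hand_in` reports no verdict.

I gripped the handle and tilted it about 23 degrees, with the handle end over the near wall and the cup still under the cover. I held that for half a second, drew the scoop out through the opening, lifted it clear and carried it over to the board.

Last checks before handing in:
- **Cup position:** I estimate about (0.530, 0.174, 0.115) m from the grip. The top camera's network gave (0.519, 0.172, 0.113). The difference of about 11 mm in x doesn't matter, since the cup is well inside the board either way.
- **Hold:** the arm was at rest, the gripper opening steady, and the wrist force about −1.2 N, which is the scoop's weight. The scoop's angle in the grip, judged from the wrist pictures, did not change.
- **Jar, card and marker:** found within about 5 mm of where they stood at the start. One earlier scene-camera search reported the marker at the scoop instead, with a low score. The last wrist picture and search found it in its place.
- **Early disagreement:** the top and wrist cameras differed by about 6 mm on the handle's sideways position. I went by the wrist view, and the grip closed well centred.

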